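# Open the wiring jig and show which gauge goes where

## Robot

A 6-joint arm with a two-finger parallel gripper is mounted at the origin on a cart in front of the work surface, level with it; the furniture and walls round the work are solid. World frame = base frame: x ahead of the robot, y to its left, z up, the work surface at z = 0. Lengths are in m, angles in degrees, forces in N, time in s.
With the tool pointing down it reaches from about 0.325 to 0.85 m from the base axis. Payload 15.5 kg.
Tool frame: the origin (TCP) lies between the finger pads, 19 mm behind the fingertips; this is the grasp point; z points along the fingers, y is the line along which they close (so a half turn about z gives the same grasp; the last joint's range is limited). The gripper opens to 91 mm and grips with 3 to 60 N. Pads are 32 mm wide; open, the fingers measure 118 mm over their backs; the gripper's body (76 mm by 178 mm) begins 60 mm behind the grasp point.
Start: joints at [67.867, 28.281, 77.091, -0, 74.628, -5.472], TCP at [0.179, 0.599, 0.233] pointing down, gripper open.
Joint ranges: [-166.48, 166.48], [-47.26, 123.95], [12.59, 153.08], [-70.14, 250.14], [6.76, 159.57], [-176.63, 176.63]. Speed limits (degrees/s): [108.29, 108.29, 147.25, 172.46, 172.46, 172.46].

## Interface

Orientations are given as a 3x3 rotation matrix whose columns are the frame's x, y, z axes.
In Python, from bench import ctrl gives the robot as it stands. Calls block until the motion is done:
- ctrl.goto(position, orientation): joint-space move of the TCP to a pose.
- ctrl.move_l(position, vel=0.15, ori=None, contact_N=None): straight line of the TCP; ori=None keeps the orientation; vel is the mean speed in m/s. With contact_N (N) it stops when the force on the tool has changed by that much, and returns True; else False.
- ctrl.movej(angles): joint-space move.
- ctrl.command_gripper(opening): opening from 0.0 (shut) to 1.0 (fully open); the grip force is fixed at half the most; returns when the fingers have stopped.
- ctrl.sleep(seconds).
- ctrl.ik(position, orientation): joint angles nearest the present ones, or None.
- ctrl.read_camera(name): name is "scene" or "top" or "wrist"; returns the picture (420x560x3 uint8, blue, green, red); there is no depth.
- ctrl.camera_params(name): a dict with "fx", "fy", "cx", "cy" (pixels), "pose" (4x4, takes a point from camera to world coordinates); the wrist camera has in their place "T_tool_cam" (4x4, takes a point from camera to tool coordinates, whose origin is the TCP and whose axes are the flange's). Camera axes: x right, y up, looking along -z (the intrinsics and any distortion apply to the point x, -y, -z); pixel columns grow to the right and rows downward; lengths in m; the calibration is good to about 2 mm. A picture is of the moment at which its call begins: read the wrist's pose just before it. camera_params takes no time and is no camera call.
A pose or a line that the arm cannot do raises ctrl.MotionError and nothing moves.
- ctrl.sign_off(): hands the job in; it is judged then, once.
Trained networks look in the newest picture that a camera, given by its name, has taken for a name from the list of things; names that differ only in an ending like _2 or _b are one class to them, and where a whole thing is asked for, a point or a joint stands for the part that bears it (a point fixed in the world has none). Each returns a list of dicts, best first, with "score" (0 to 1); they miss things now and then, are a little off and sometimes report something else, mostly with a low value. They report only what shows in the picture. A call takes as long as a camera call.
- ctrl.find_in(camera, query): "bbox" ([centre column, centre row, width, height] in pixels, round what is visible of it).
Readings, each from a call of its own:
- ctrl.read_t(): time.
- ctrl.read_q(): joint angles.
- ctrl.read_dq(): joint speeds.
- ctrl.read_effort(): joint torques, N m.
- ctrl.read_tool_pos(): TCP position.
- ctrl.read_eef_rot(): TCP orientation.
- ctrl.read_contact_force(): force on the tool from outside, world axes, zero at the start.
- ctrl.read_wrist_torque(): the same for the moment, N m.
- ctrl.read_grip_width(): opening from 0.0 (shut) to 1.0 (fully open).
- ctrl.read_grasp_force(): force on a finger pad.
Only numpy, scipy, OpenCV 4.12 (cv2) and the standard library are available. Lean on these libraries where they do the work, as an engineer would, in place of code of your own. Each camera call takes 0.05 s, during which the arm holds its last target. There are 200 camera calls.

## Task

Show the person at the bench the next fitting job: the yellow coil gauge that stands alone on the table is to be fitted to the bare copper coil of the loudspeaker driver in the wiring jig. Press the jig's red handle down with the fingertips until the clamp is fully open and no longer covers the driver, then point straight down at the lone gauge for two seconds, then point straight down at the bare coil in the middle of the driver in the jig, and finish still pointing there after at least two seconds. Point with the fingertips about two centimetres above each thing without touching the gauge or the driver; pick nothing up and leave everything else where it stands.

Things in the scene. Friction and masses are not known exactly. Their poses are not given: they have to be found in the camera images.
- clamp_jig: wiring jig fixed to the table: pale metal base 80 mm (x) by 130 mm (y from -34 to +96) by 12 mm high, with a round nest for one driver centred at x 0, y +55 mm and, at the -y end, a toggle clamp with a red handle. Origin on the table top under the clamp, z up. The clamp pivots about the jig's x axis at y -13, z 68 mm.
- clamp_jig_arm (a joint): clamp angle, rad: 0 closed, the 12 mm wide arm level at z 64 to 75 mm over the driver up to y +63 mm (jig frame); 1.01 fully open (stop), the arm slanting up to z 140 mm, its black rubber foot reaching to y +41 mm at z 118 mm, the coil clear from above. Pushing the red handle down opens it. Stiff hinge (0.2 N m friction): stays where left, needs about 3 N at the handle.
- clamp_handle (a point): middle of the red handle, a round grip 16 mm thick, 46 mm long, that moves with the clamp. Closed: at y -72, z 95 mm in the jig's frame, sloping up and outward to its free end at y -93, z 104 mm. Pressed straight down at jig x 0, y -78 mm, its upper side goes from about z 106 (closed) to 34 mm (fully open).
- jig_driver: the loudspeaker driver in the jig: black rim 76 mm wide, white basket, dark magnet boot 60 mm wide underneath, the only driver without a yellow gauge. Loose, sits in the nest 12 mm above the table; origin in the middle of its underside, z up; rim top 49 mm above its origin. Two hair-thin wires that stand up at the rim may be ignored.
- coil_top (a point): point in the middle of that driver level with its rim, 49 mm above the driver's origin (61 mm above the table). The bare coil, a copper-coloured ring about 18 mm wide round a shiny steel pole, sits right below it, slightly sunk in the dark cone. The thing to point at last; measure the two centimetres from here.
- coil_gauge: the lone yellow coil gauge: a plain yellow plastic tube standing upright on the table top by itself, 19 mm in diameter, 25 mm high, 12 g. Origin in the middle of its underside. Not one of those in the blue box or on the drivers.
- gauge_top (a point): middle of the top of the lone yellow gauge, 25 mm above the table. The thing to point at first.
- solder_spool: bystander: small spool of bright solder, the one nearer the jig, with black flanges standing on the table, 62 x 55 x 47 mm, origin in the middle of its underside
- plug_gauge: bystander: light grey plug gauge with a red band lying on the table, 17 x 85 x 17 mm, long axis y, origin under its middle
- driver_01: bystander: loudspeaker driver with a yellow gauge in it, 76 mm wide, 60 mm high without its wires, at the left
- driver_02: bystander: loudspeaker driver with a yellow gauge in it, 76 mm wide, 60 mm high without its wires, at the left

How it is judged (in metres and radians):
On the way, in this order (a step that is already met when the one before it is completed fails the run):
1. the fingers press the red handle down until the clamp is fully open (value of joint clamp_jig_arm above 0.92 rad and contact force between the fingers and clamp_jig above 0.5 N and distance between the grasp point and clamp_handle below 0.06 m), for 0.1 s.
2. the fingertips point straight down at the lone yellow gauge, close above it, for a while (horizontal distance between the grasp point and gauge_top below 0.02 m and z of the grasp point in the frame of gauge_top between 0.022 and 0.07 m and angle between the grasp point's own z axis and vertical above 2.7 rad and value of joint clamp_jig_arm above 0.9 rad), for 1.5 s.
3. the fingertips point straight down at the bare coil in the jig, close above it, for a while (horizontal distance between the grasp point and coil_top below 0.02 m and z of the grasp point in the frame of coil_top between 0.022 and 0.07 m and angle between the grasp point's own z axis and vertical above 2.7 rad and value of joint clamp_jig_arm above 0.9 rad), for 1.5 s.
At the end, for the whole second after the job is handed in: The tool point still hangs over the bare coil: within 20 mm of its axis, 22 to 70 mm above its top (tips about 3 to 50 mm), within 25 degrees of straight down; the clamp is open (over 0.9 rad); gauge and jig driver stand within 8 mm of their start, bystanders within 12 mm (all of step 3 and distance of each of coil_gauge, jig_driver from where it was at the start of the episode below 0.008 m and angle between each of coil_gauge, jig_driver's own z axis and vertical below 0.1 rad and distance of each of solder_spool, plug_gauge, driver_01, driver_02 from where it was at the start of the episode below 0.012 m); the robot touches nothing.
It fails at once if the robot touches the lone gauge (contact force between any of the fingers, the arm and coil_gauge above 0.3 N).
It fails at once if the robot touches the driver in the jig (contact force between any of the fingers, the arm and jig_driver above 0.3 N).
It fails at once if the lone gauge or the driver in the jig is moved, lifted or tipped (distance of any of coil_gauge, jig_driver from where it was at the start of the episode above 0.01 m).
It fails at once if a bystander is moved (distance of any of solder_spool, plug_gauge, driver_01, driver_02 from where it was at the start of the episode above 0.012 m).
It also fails if it takes over 56 s, if anything falls off the work surface, if the arm or the gripper's body presses on something with over 40 N, if the wrist force passes 120 N, or if a joint passes its speed limit or range.

## Working session

There is one attempt and no reset: what is moved stays moved. The work goes in short steps, each a Python script; the robot and the scene stay as the last script left them, time stands still between calls to the robot, and variables do not carry over. Pictures are saved under pics/ and viewed, at most 10 in all, crops included, and the job is handed in when it is done.

```bash
mkdir -p pics; python3 - <<'E'
from bench import ctrl
import cv2,numpy as np
np.set_printoptions(precision=4,suppress=True)
for n in ["scene","top"]:
    im=ctrl.read_camera(n); cv2.imwrite(f"pics/{n}0.png",im)
    print(n,ctrl.camera_params(n))
    for q in ["clamp_jig","clamp_handle","jig_driver","coil_top","coil_gauge","solder_spool","plug_gauge","driver_01"]:
        print(q,[(np.round(d["bbox"],1).tolist(),round(d["score"],2)) for d in ctrl.find_in(n,q)[:4]])
print(ctrl.camera_params("wrist"),ctrl.read_eef_rot(),ctrl.read_t())
E
```

```text
scene {'fx': 381.19420573348617, 'fy': 381.19420573348617, 'cx': 280.7936932421989, 'cy': 208.82695370346357, 'pose': array([[ 0.8528,  0.2662, -0.4492,  0.0661],
       [-0.5221,  0.4517, -0.7234, -0.6181],
       [ 0.0103,  0.8515,  0.5242,  0.5729],
       [ 0.    ,  0.    ,  0.    ,  1.    ]])}
clamp_jig [([304.1, 246.4, 64.7, 55.8], 0.9), ([313.5, 234.8, 44.0, 38.8], 0.44)]
clamp_handle [([312.5, 236.6, 42.7, 34.5], 0.7)]
jig_driver [([292.9, 238.1, 33.9, 30.5], 0.56)]
coil_top [([294.9, 237.5, 32.6, 27.2], 0.69)]
coil_gauge [([267.5, 195.7, 5.6, 7.6], 0.52)]
solder_spool [([347.4, 331.3, 33.1, 43.2], 0.82)]
plug_gauge [([391.2, 310.3, 43.9, 17.4], 0.67)]
driver_01 [([246.1, 170.4, 22.9, 23.9], 0.66), ([212.4, 180.9, 23.8, 26.4], 0.65)]
top {'fx': 410.14416396752586, 'fy': 410.14416396752586, 'cx': 279.34055101638893, 'cy': 212.45014172294827, 'pose': array([[-0.0215,  0.9834, -0.1799,  0.2827],
       [-0.9995, -0.0253, -0.0189,  0.0509],
       [-0.0232,  0.1794,  0.9835,  1.228 ],
       [ 0.    ,  0.    ,  0.    ,  1.    ]])}
clamp_jig [([327.5, 221.9, 67.8, 31.3], 0.92)]
clamp_handle [([336.4, 219.2, 58.9, 4.4], 0.81)]
jig_driver [([307.6, 221.0, 27.7, 24.2], 0.75)]
coil_top [([305.7, 218.9, 25.2, 25.9], 0.84)]
coil_gauge []
solder_spool [([400.5, 235.7, 24.0, 18.4], 0.88)]
plug_gauge [([395.0, 200.9, 23.4, 21.7], 0.72)]
driver_01 [([167.4, 196.2, 31.5, 31.0], 0.76), ([171.0, 237.8, 24.4, 28.1], 0.71)]
{'fx': 320.7999322804395, 'fy': 320.7999322804395, 'cx': 278.1512120502157, 'cy': 208.9074416885016, 'T_tool_cam': array([[-0.0001,  0.965 ,  0.2623,  0.0739],
       [ 1.    , -0.    ,  0.0004, -0.0002],
       [ 0.0004,  0.2623, -0.965 , -0.1519],
       [ 0.    ,  0.    ,  0.    ,  1.    ]])} [[-0.958   0.2867  0.    ]
 [ 0.2867  0.958   0.    ]
 [ 0.      0.     -1.    ]] 0.9
```

```bash
python3 - <<'E'
import cv2
a=cv2.imread("pics/scene0.png"); cv2.imwrite("pics/s1.png",cv2.resize(a[130:370,170:450],None,fx=2.5,fy=2.5,interpolation=cv2.INTER_CUBIC))
a=cv2.imread("pics/top0.png"); cv2.imwrite("pics/t1.png",cv2.resize(a[120:320,130:430],None,fx=2.6,fy=2.6,interpolation=cv2.INTER_CUBIC))
E
```

```text
(no output)
```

View pics/s1.png

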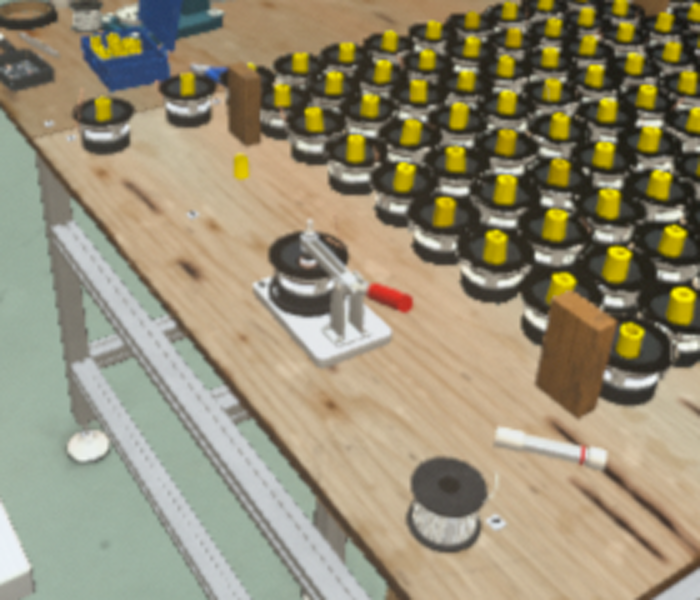

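View pics/t1.png

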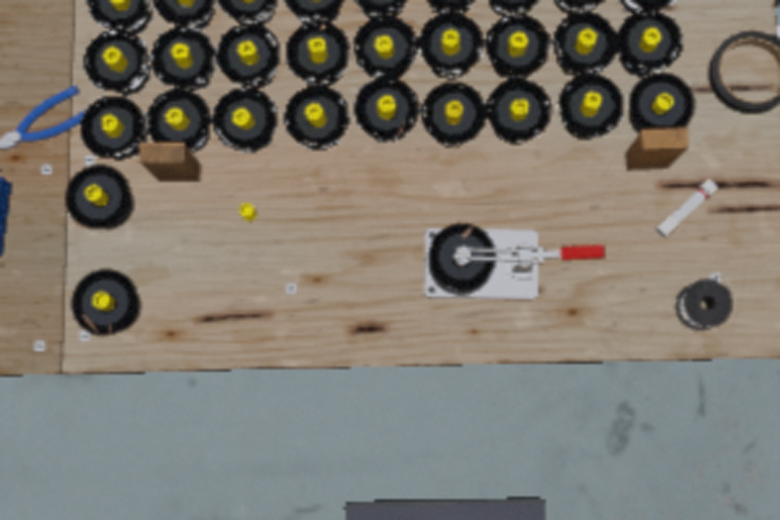

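The scene picture shows the lone gauge at about (266,196), the red handle at about (326,249) and the jig driver at about (294,237). In the top picture these are at about (225,201), (354,217) and (308,219). Next I triangulate them.

```bash
cat > h.py <<'E'
from bench import ctrl
import cv2,numpy as np
np.set_printoptions(precision=4,suppress=True)
def campose(n):
    p=ctrl.camera_params(n)
    if n!="wrist": return p,p["pose"]
    T=np.eye(4);T[:3,:3]=ctrl.read_eef_rot();T[:3,3]=ctrl.read_tool_pos()
    return p,T@p["T_tool_cam"]
def ray(p,T,u,v):
    d=T[:3,:3]@np.array([(u-p["cx"])/p["fx"],-(v-p["cy"])/p["fy"],-1]);return T[:3,3],d/np.linalg.norm(d)
def tri(rs):
    A=sum(np.eye(3)-np.outer(d,d) for o,d in rs);b=sum((np.eye(3)-np.outer(d,d))@o for o,d in rs)
    x=np.linalg.solve(A,b);return x,[np.linalg.norm((np.eye(3)-np.outer(d,d))@(x-o)) for o,d in rs]
def onz(r,z): o,d=r;return o+d*(z-o[2])/d[2]
def blobs(im,col):
    b,g,r=[im[...,i].astype(int) for i in range(3)]
    m=((r>110)&(g<70)&(b<80)) if col=="red" else ((r>130)&(g>110)&(b<70))
    n,l,s,c=cv2.connectedComponentsWithStats(m.astype(np.uint8))
    return [(c[i],s[i]) for i in range(1,n) if s[i][4]>6]
def near(im,col,u,v): return min(blobs(im,col),key=lambda t:np.hypot(*(t[0]-[u,v])))
def proj(p,T,X):
    c=T[:3,:3].T@(np.asarray(X)-T[:3,3]);return p["cx"]-p["fx"]*c[0]/c[2],p["cy"]+p["fy"]*c[1]/c[2]
E
python3 - <<'E'
from h import *
S=cv2.imread("pics/scene0.png");T=cv2.imread("pics/top0.png")
ps=campose("scene");pt=campose("top")
for n,col,a,b in [("gauge","yellow",(266.4,196.4),(225.4,201.5)),("handle","red",(326,249),(354,217))]:
    x=near(S,col,*a);y=near(T,col,*b);print(n,x,y,tri([ray(*ps,*x[0]),ray(*pt,*y[0])]))
print("driver",tri([ray(*ps,293.5,233),ray(*pt,307.7,219.2)]),onz(ray(*pt,307.7,219.2),.06))
for u,v in [(427,229),(537,230),(537,298),(427,297)]: print("base corner",onz(ray(*pt,u/2.6+130,v/2.6+120),.012))
E
```

```text
gauge (array([266.0208, 196.4583]), array([264, 192,   6,  10,  48], dtype=int32)) (array([225.0303, 201.1818]), array([222, 198,   7,   7,  33], dtype=int32)) (array([0.545 , 0.2384, 0.0116]), [np.float64(0.0007859831029720039), np.float64(0.0007859831029720262)])
handle (array([325.6737, 248.8   ]), array([318, 244,  17,  10,  95], dtype=int32)) (array([353.1918, 216.8082]), array([346, 215,  16,   5,  73], dtype=int32)) (array([ 0.4744, -0.1346,  0.0916]), [np.float64(0.0017229406938489805), np.float64(0.0017229406938491355)])
driver (array([ 0.4775, -0.0093,  0.054 ]), [np.float64(0.0022846766617207162), np.float64(0.0022846766617206273)]) [ 0.4745 -0.0079  0.06  ]
base corner [0.5174 0.0291 0.012 ]
base corner [ 0.5129 -0.0981  0.012 ]
base corner [ 0.4337 -0.0944  0.012 ]
base corner [0.438  0.0313 0.012 ]
```

```bash
python3 - <<'E'
from h import *
R=np.array([[0,-1,0],[-1,0,0],[0,0,-1.]])
ctrl.command_gripper(0.0)
rays={"gauge":[],"handle":[],"driver":[]}
for i,P in enumerate([(.53,.17,.27),(.44,.05,.30),(.49,-.09,.30)]):
    ctrl.goto(P,R); w=campose("wrist"); im=ctrl.read_camera("wrist"); cv2.imwrite(f"pics/w{i}.png",im)
    np.save(f"w{i}.npy",w[1])
    for n,col,X in [("gauge","yellow",(.545,.2384,.0125)),("handle","red",(.4744,-.1346,.0916))]:
        u,v=proj(*w,X)
        if 0<u<560 and 0<v<420:
            b=near(im,col,u,v); print(i,n,u,v,b); rays[n].append(ray(*w,*b[0]))
    u,v=proj(*w,(.476,-.009,.061)); print(i,"coil",u,v)
    for q in ["coil_top","jig_driver","coil_gauge"]: print(q,[(np.round(d["bbox"],1).tolist(),round(d["score"],2)) for d in ctrl.find_in("wrist",q)[:2]])
for n in ["gauge","handle"]:
    if len(rays[n])>1: print(n,tri(rays[n]))
print(ctrl.read_t(),ctrl.read_q(),ctrl.read_tool_pos(),ctrl.read_contact_force())
cv2.imwrite("pics/w12.png",cv2.resize(np.vstack([cv2.imread("pics/w1.png"),cv2.imread("pics/w2.png")]),None,fx=.71,fy=.71))
E
```

```text
0 gauge 266.8052936027526 231.01081933363892 (array([185.9048, 234.6286]), array([177, 229,  16,  14, 105], dtype=int32))
0 coil 331.8932334556355 12.636766143904737
coil_top [([327.5, 28.1, 77.3, 56.2], 0.58)]
jig_driver [([330.4, 29.0, 78.7, 56.0], 0.9)]
coil_gauge [([268.8, 224.4, 10.9, -0.2], 0.44)]Traceback (most recent call last):
  File "<stdin>", line 6, in <module>
host.MotionError: the arm cannot take that pose within its joint ranges
```

```bash
python3 - <<'E'
from h import *
R=np.array([[0,-1,0],[-1,0,0],[0,0,-1.]]);R2=np.array([[0,1,0],[1,0,0],[0,0,-1.]])
R3=np.diag([-1,1,-1.]);R4=np.diag([1,-1,-1.])
print(ctrl.read_q())
for P in [(.44,.05,.30),(.49,-.09,.30),(.475,-.14,.2),(.475,-.14,.05),(.475,0,.1),(.545,.238,.064)]:
    print(P,*[ctrl.ik(P,r) for r in (R,R2,R3,R4)],sep="\n  ")
E
```

```text
[  11.6653   20.7185   83.8772    0.0013   75.4058 -168.3499]
(0.44, 0.05, 0.3)
  None
  [-1.2517  9.3463 95.3587 -0.     75.295  -1.2517]
  [ -1.2517   9.3463  95.3587  -0.      75.295  -91.2517]
  [-1.2517  9.3463 95.3587 -0.     75.295  88.7483]
(0.49, -0.09, 0.3)
  [-17.2785  14.2144  88.7719  -0.      77.0137 162.7215]
  [-17.2785  14.2144  88.7719  -0.      77.0137 -17.2785]
  [ -17.2785   14.2144   88.7719   -0.       77.0137 -107.2785]
  [-17.2785  14.2144  88.7719  -0.      77.0137  72.7215]
(0.475, -0.14, 0.2)
  [-23.3348  20.1811  97.4839  -0.      62.335  156.6652]
  [-23.3348  20.1811  97.4839  -0.      62.335  -23.3348]
  [ -23.3348   20.1811   97.4839   -0.       62.335  -113.3348]
  [-23.3348  20.1811  97.4839  -0.      62.335   66.6652]
(0.475, -0.14, 0.05)
  [-23.3348  33.7612 105.7474  -0.      40.4914 156.6652]
  [-23.3348  33.7612 105.7474  -0.      40.4914 -23.3348]
  [ -23.3348   33.7612  105.7474   -0.       40.4914 -113.3348]
  [-23.3348  33.7612 105.7474  -0.      40.4914  66.6652]
(0.475, 0, 0.1)
  [ -7.2081  27.5862 106.3708  -0.      46.043  172.7919]
  [ -7.2081  27.5862 106.3708  -0.      46.043   -7.2081]
  [ -7.2081  27.5862 106.3708  -0.      46.043  -97.2081]
  [ -7.2081  27.5862 106.3708  -0.      46.043   82.7919]
(0.545, 0.238, 0.064)
  [  17.839    37.6086   90.8808   -0.       51.5106 -162.161 ]
  [17.839  37.6086 90.8808 -0.     51.5106 17.839 ]
  [ 17.839   37.6086  90.8808  -0.      51.5106 -72.161 ]
  [ 17.839   37.6086  90.8808  -0.      51.5106 107.839 ]
```

View pics/w0.png

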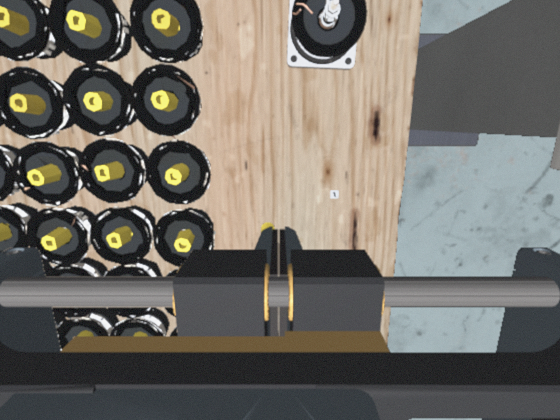

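The wrist picture shows the lone gauge's edge at (267,226), hidden by the fingers but where predicted, and the jig driver at (328,25). I'll turn the wrist half a turn, since joint 6 sits near its limit, and measure from other positions.

```bash
python3 - <<'E'
from h import *
R=np.array([[0,1,0],[1,0,0],[0,0,-1.]])
rays={"gauge":[],"handle":[]}
for i,P in enumerate([(.57,.13,.29),(.50,.09,.29),(.49,-.12,.30),(.45,-.2,.28)],1):
    ctrl.goto(P,R); w=campose("wrist"); im=ctrl.read_camera("wrist"); cv2.imwrite(f"pics/w{i}.png",im)
    np.save(f"w{i}.npy",w[1])
    for n,col,X in [("gauge","yellow",(.545,.2384,.0125)),("handle","red",(.4744,-.1346,.0916))]:
        u,v=proj(*w,X); bb=blobs(im,col)
        if 0<u<560 and 0<v<420 and bb:
            b=near(im,col,u,v); print(i,n,u,v,b)
            if np.hypot(*(b[0]-[u,v]))<25: rays[n].append(ray(*w,*b[0]))
    if i>2:
        print(i,"coil",proj(*w,(.476,-.009,.061)))
        for q in ["coil_top","jig_driver"]: print(q,[(np.round(d["bbox"],1).tolist(),round(d["score"],2)) for d in ctrl.find_in("wrist",q)[:2]])
for n in ["gauge","handle"]:
    if len(rays[n])>1: print(n,tri(rays[n]))
print(ctrl.read_t(),ctrl.read_contact_force())
cv2.imwrite("pics/w34.png",np.hstack([cv2.resize(cv2.imread(f"pics/w{k}.png"),(400,300)) for k in (3,4)]))
E
```

```text
1 gauge 258.6066606745575 93.13442976491653 (array([339.7647,  96.7941]), array([336,  91,  10,  10,  34], dtype=int32))
2 gauge 315.0267116372103 58.4188238911357 (array([311.3226,  63.7097]), array([308,  59,  10,   8,  31], dtype=int32))
3 handle 264.46252178035223 201.55224405299472 (array([267.9817, 201.5138]), array([265, 184,   6,  38, 109], dtype=int32))
3 coil (np.float64(265.7599756745596), np.float64(88.6822211108983))
coil_top [([268.0, 86.7, 69.8, 73.0], 0.69)]
jig_driver [([269.9, 85.8, 67.7, 73.6], 0.73), ([266.0, 150.2, 19.6, 144.0], 0.63)]
4 handle 302.01503775351455 130.1020573781036 (array([301.227 , 130.3141]), array([294, 108,  15,  46, 608], dtype=int32))
4 coil (np.float64(303.7545294536975), np.float64(2.5041347625845276))
coil_top [([306.1, 22.0, 77.9, 43.5], 0.96), ([304.1, 75.8, 68.8, 151.7], 0.18)]
jig_driver [([307.8, 21.9, 74.7, 43.9], 0.88)]
handle (array([ 0.4762, -0.136 ,  0.0821]), [np.float64(0.0021541197932300354), np.float64(0.00215411979323006)])
9.7917 [1.0421 0.0363 0.1589]
```

View pics/w34.png

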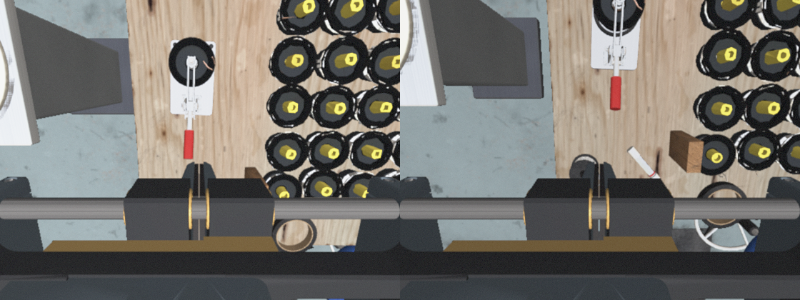

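Both halves show the jig from above with the clamp closed over the driver. In full-frame pixels the red handle is at (268,201) and (301,130), and the driver at (269,86) and (307,22). The yellow match for the gauge looks doubtful, so I'm checking those views.

```bash
python3 - <<'E'
import cv2,numpy as np
cv2.imwrite("pics/w12.png",np.hstack([cv2.resize(cv2.imread(f"pics/w{k}.png")[0:180,200:400],(400,360)) for k in (1,2)]))
E
```

```text
(no output)
```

View pics/w12.png

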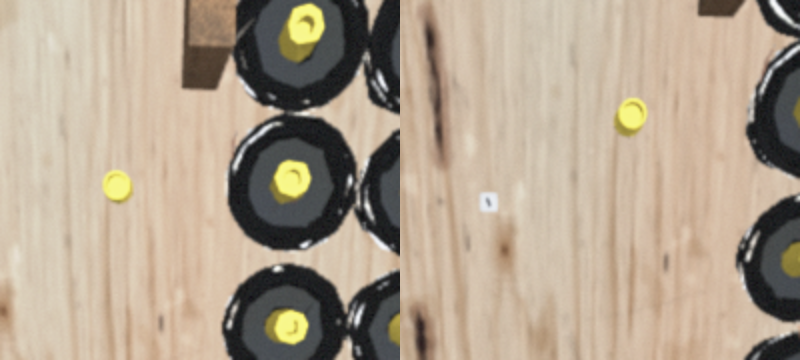

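The lone gauge shows at (258,92) and (316,57), matching the triangulated (0.545, 0.239), so the colour blobs were other gauges. Next is pressing the handle.

```bash
python3 - <<'E'
from h import *
R=np.array([[0,1,0],[1,0,0],[0,0,-1.]])
ctrl.goto((.475,-.140,.16),R)
f0=ctrl.read_contact_force()
print(ctrl.move_l((.475,-.140,.085),vel=.06,contact_N=20),ctrl.read_tool_pos(),ctrl.read_contact_force()-f0)
print(ctrl.move_l((.475,-.140,.050),vel=.025,contact_N=15),ctrl.read_tool_pos(),ctrl.read_contact_force()-f0)
ctrl.sleep(.4);print(ctrl.read_tool_pos(),ctrl.read_contact_force()-f0,ctrl.read_t())
cv2.imwrite("pics/p.png",cv2.resize(ctrl.read_camera("scene")[180:300,230:390],None,fx=4,fy=4))
E
```

```text
False [ 0.4749 -0.1398  0.0851] [ 0.1103 -0.3117 -0.0456]
True [ 0.4752 -0.1402  0.0623] [-2.4988  0.5988 19.8749]
[ 0.4752 -0.1402  0.0625] [-1.7401  0.1598 15.8219] 13.1083
```

View pics/p.png

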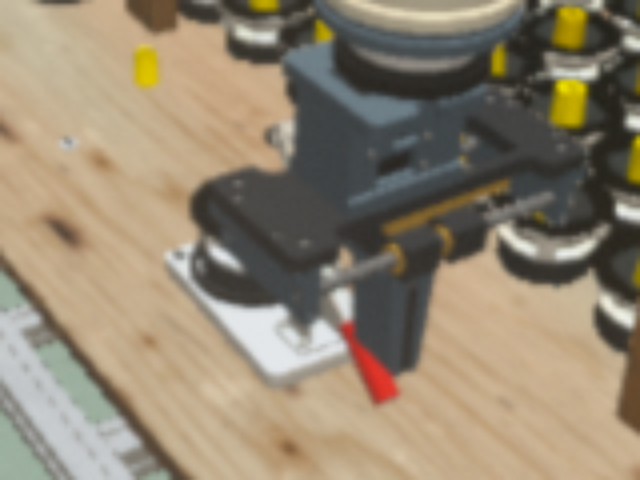

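```bash
python3 - <<'E'
from h import *
w=campose("scene")
f=lambda X:np.round((np.array(proj(*w,X))-[230,180])*4)
for dx in(-.0135,.0135):
  for dy in(-.016,.016): print("tip",dx,dy,f((.475+dx,-.14+dy,.0435)))
O=np.array([.477,-.062]);
for a in (0,.7,.85,.92,1.01):
  out=[]
  for y,z in((-.051,.086),(-.072,.095),(-.093,.104)):
    v=np.array([y+.013,z-.068]);c,s=np.cos(a),np.sin(a)
    yy=c*v[0]-s*v[1]-.013;zz=s*v[0]+c*v[1]+.068
    out.append(f((O[0]+.035*yy,O[1]+yy,zz)))
  print(a,*out, (yy,zz))
E
```

```text
tip -0.0135 -0.016 [378. 379.]
tip -0.0135 0.016 [342. 345.]
tip 0.0135 -0.016 [419. 362.]
tip 0.0135 0.016 [382. 328.]
0 [355. 262.] [379. 270.] [405. 278.] (np.float64(-0.093), np.float64(0.104))
0.7 [355. 308.] [377. 341.] [401. 374.] (np.float64(-0.09737921172331594), np.float64(0.043996903763226305))
0.85 [352. 314.] [372. 350.] [394. 387.] (np.float64(-0.09284474625584911), np.float64(0.031656960840635934))
0.92 [350. 317.] [370. 354.] [390. 392.] (np.float64(-0.09010727085278619), np.float64(0.02616139603625537))
1.01 [348. 320.] [366. 358.] [385. 397.] (np.float64(-0.08603480411619698), np.float64(0.01940043840003558))
```

The red handle's end is at (385,398) in the crop, where the geometry puts it for 1.01 rad, and the force reading shows it against its stop: the clamp is fully open. Next I point at the gauge.

```bash
python3 - <<'E'
from h import *
R=np.array([[0,1,0],[1,0,0],[0,0,-1.]])
ctrl.move_l((.475,-.140,.25),vel=.15)
ctrl.goto((.545,.239,.2),R)
ctrl.move_l((.545,.239,.067),vel=.1)
ctrl.sleep(2.2);print(ctrl.read_tool_pos(),ctrl.read_t())
cv2.imwrite("pics/g.png",cv2.resize(ctrl.read_camera("scene")[170:300,220:380],None,fx=4,fy=4))
a=ctrl.read_camera("top")[160:260,190:370]; cv2.imwrite("pics/gt.png",cv2.resize(a,None,fx=4,fy=4,interpolation=cv2.INTER_CUBIC))
print(ctrl.find_in("top","coil_top")[:1],ctrl.find_in("top","jig_driver")[:1])
E
```

```text
[0.545 0.239 0.067] 19.6833
[{'bbox': [306.0, 218.0, 25.8, 26.6], 'score': 0.84}] [{'bbox': [306.8, 219.1, 22.9, 20.7], 'score': 0.92}]
```

View pics/g.png

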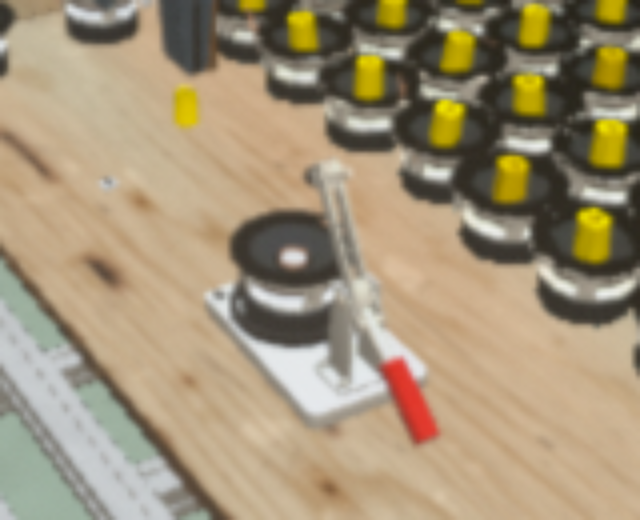

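View pics/gt.png

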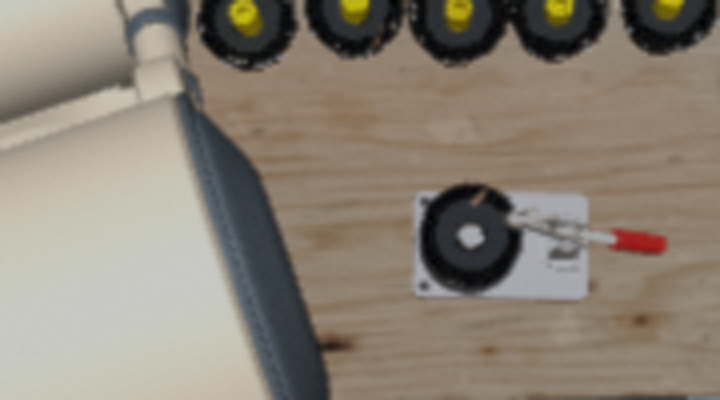

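The clamp stands fully open and the coil is clear, at (293.2,234.2) in the scene picture and (307.7,218.8) in the top one. The fingertips hang just above the lone gauge, which stands undisturbed. Now I refine the coil position and point at it.

```bash
python3 - <<'E'
from h import *
x,e=tri([ray(*campose("scene"),293.25,234.25),ray(*campose("top"),307.75,218.75)]);print(x,e)
R=np.array([[0,1,0],[1,0,0],[0,0,-1.]])
assert np.linalg.norm(x[:2]-[.4785,-.007])<.006 and .04<x[2]<.07
c=(x[:2]+[.4785,-.007])/2; P=(c[0],c[1]+.010); print(P)
ctrl.move_l((.545,.239,.25),vel=.15)
ctrl.goto((*P,.25),R)
f=ctrl.read_contact_force()
print(ctrl.move_l((*P,.104),vel=.08,contact_N=6))
ctrl.sleep(2.3);print(ctrl.read_tool_pos(),ctrl.read_contact_force()-f,ctrl.read_t())
cv2.imwrite("pics/c.png",cv2.resize(ctrl.read_camera("scene")[170:300,220:380],None,fx=4,fy=4))
E
```

```text
[ 0.4784 -0.0091  0.0502] [np.float64(0.0011212726041345635), np.float64(0.001121272604134602)]
(np.float64(0.4784637253746555), np.float64(0.001953245161186893))
False
[0.4785 0.002  0.104 ] [ 0.2212  0.5947 -0.5576] 26.4917
```

View pics/c.png

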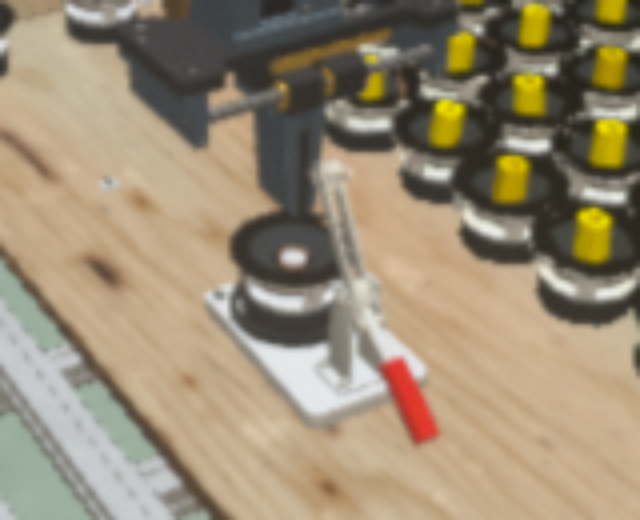

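The fingertips hang about 2 cm above the coil. The clamp and driver sit at the same pixels as before, and the force reading is only noise.

```bash
python3 -c "
from bench import ctrl
print(ctrl.sign_off())"
```

```text
the job is handed in; nothing more can be done
None
```

I pressed the clamp fully open, pointed at the lone gauge for about two seconds, and handed the job in with the fingertips still about 2 cm above the bare coil; pictures and force readings showed no unwanted contact, but sign-off returned no verdict.

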